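Close, latch and start the sample mill

ROBOT

A 6-joint arm with a two-finger parallel gripper is mounted at the origin on the work surface. World frame = base frame: x ahead of the robot, y to its left, z up, the work surface at z = 0. Lengths are in mm, angles in rad, forces in N, time in s.
With the tool pointing down it reaches from about 275 to 1000 mm from the base axis. Payload 8.4 kg.
Tool frame: the origin (TCP) lies midway between the tips of the shut fingers; the grasp point (between the pads) lies 19 mm behind it (r.grip_point_offset is the distance from the TCP to the grasp point, in mm); z points along the fingers, y is the line along which they close (so a half turn about z gives the same grasp; the last joint's range is limited). The gripper opens to 85 mm and grips with 20 to 120 N. Pads are 22 mm wide; open, the fingers measure 114 mm over their backs; the gripper's body (76 mm by 85 mm) begins 54 mm behind the grasp point. The pads swing forward as they close: fully open they stand 13 mm farther back than shut.
Start: joints at [1.179, 0.353, 1.633, -0, 1.155, -0.002], TCP at [237.501, 578.119, 231.281] pointing down, gripper open.
Joint ranges: [-2.63, 2.63], [-0.92, 2.1], [0.06, 2.66], [-1.3, 4.44], [0, 2.69], [-3.02, 3.02]. Speed limits (rad/s): [2.22, 2.22, 2.79, 3.14, 3.14, 3.14].

INTERFACE

Orientations are given as [roll, pitch, yaw] about the fixed x, y, z axes, in that order (R = Rz(yaw) Ry(pitch) Rx(roll)).
In Python, from rig import r gives the robot as it stands. The module is installed in compiled form; this text tells all that it offers.
- The arm moves only by the shell command python3 -m creep 'ROWS' [FORCE]. ROWS is text: rows parted by semicolons, each of 7 numbers parted by spaces: the turn, a rotation vector about the tool's x, y, z in degrees, then the shift along the tool's x, y, z in m, then the closure in counts, from 0 (fully open) to 255 (shut). A call has 1 to 8 rows; each row is the pose to reach, as a shift and turn from the pose commanded when the call began, along the tool's axes at that moment; what a row does not reach only later rows make up. A row lasts 1/8 s, in which the tool goes at most 62.5 mm and 10.7 degrees, less where a joint would pass 70% of its speed; a pose out of reach is approached as far as the arm can. A call with a gripper value outside its range is refused whole. The fingers move at their own pace and stop on an object; FORCE is the grip in N (left out, the last holds). Time passes only in rows, so rows that repeat a pose let the fingers close. It gives the time, the measured TCP pose, the force, the opening and the grip force at its end, in the units of the state.
- r.sense(): the state, without advancing time (a new reading comes with each control period).
- r.grab_frame(name): name is "scene" or "top"; returns a dict with "img" (420x560x3 uint8, red, green, blue), "range_z" (420x560 float32, mm along the optical axis (not along the pixel's ray), 0 where there is no reading), "K" (3x3 intrinsics, pixels), "world_from_camera" (4x4, takes a point from camera to world coordinates). Camera axes: x right, y up, looking along -z (the intrinsics and any distortion apply to the point x, -y, -z); pixel columns grow to the right and rows downward; lengths in mm; the calibration is good to about 2 mm. A picture is of the moment at which its call begins.
- r.sign_off(): hands the job in; it is judged then, once.
The state is a dict: "clock": time; "qpos": joint angles; "qvel": joint speeds; "joint_efforts": joint torques, N m; "eef_pos": TCP position; "tcp_rot": TCP orientation; "contact_force": force on the tool from outside, world axes, zero at the start; "wrist_torque": the same for the moment, N m; "opening": opening from 0.0 (shut) to 1.0 (fully open); "grasp_force": force on a finger pad.
Only numpy, scipy, OpenCV 4.12 (cv2) and the standard library are available. Lean on these libraries where they do the work, as an engineer would, in place of code of your own. Each camera call takes 0.05 s, during which the arm holds its last target. There are 200 camera calls.

TASK

Get the sample mill on the bench running: press its hinged lid fully shut, then push the long swinging latch bar across the closed lid until it is fully home in its keeper, and then turn the spring-return start knob clockwise all the way to its stop, keep it there for a moment and let it spring back. Leave the jug and the bottle beside the mill standing where they are.

Things in the scene. Friction and masses are not known exactly. Their poses are not given: they have to be found in the camera images.
- mill: Fixed white box-shaped laboratory sample mill, 220 mm deep (x) by 340 mm wide (y); its flat deck is 100 mm above the bench. Origin: centre of its underside, on the bench. Axes: -x is its front (towards the robot), +y its left, z up. On the deck: at the left a sample well (x -65..75, y 0..130 mm) under a hinged steel lid; just right of the well the latch bar's pivot; at the left edge the keeper; at the right the black start knob. Coordinates below, in mm, are in this frame.
- lid_hinge (a point): Middle of the lid's hinge line, at (89, 65, 106); the hinge line runs along y, at the far side of the well.
- lid_edge (a point): Middle of the top of the lid's free front edge. The lid is a flat steel slab 160 mm long from front to back, 138 mm wide, 10 mm thick, whose mid-plane passes through the hinge line; its near edge is 164 mm from the hinge line. Shut, its top is at z 111 and it covers x -75..85, y -4..134.
- lid (a joint): Lid angle in rad: 0 = fully shut, flat on the deck; grows as the front edge rises (limit 1.3). Starts partly open at 0.45 to 0.85. A stiff friction hinge: it stays where it is left and needs about 1 to 3 N of push near its front edge.
- latch_pivot (a point): On the upright pivot axis of the latch bar, level with the underside of the bar, at (-50, -35, 117).
- latch_tip (a point): End of the latch bar, at mid-height of the bar: a straight steel bar 14 mm wide and 22 mm tall that swings level over the deck (underside z 117, top z 139, 6 mm above the shut lid); the tip is 204 mm from the pivot axis.
- latch (a joint): Latch bar angle in rad, about the upright pivot: 0 = fully closed, the bar lying across the shut lid along +y with its end in the keeper (hard stop); grows as the bar swings out anticlockwise seen from above; at 1.57 it points to the mill's front (-x), overhanging the housing. Starts open at 1.2 to 1.75 (limit 1.8). It stays where it is left (friction): about 1 to 2 N moves it at mid-length. The lid and the bar block each other: the bar must cross after the lid is shut.
- keeper (a point): Seat of the latch bar in the keeper, at (-50, 155, 128): a steel bracket at the left of the lid, 22 mm wide along y, open towards the front, with a back post (front face x -40) and a top plate at z 142 to 146 reaching from x -68 to -28; the end of the bar slides in under that plate.
- knob_grip (a point): On the upright axis of the start knob at the height to grip, at (30, -115, 132): a black bar grip 60 mm long, 16 mm wide and 30 mm tall (z 115..145) standing on a round disc 62 mm across (top z 115). At rest the bar grip lies along the mill's x.
- knob (a joint): Knob angle in rad: 0 at rest; grows as it is turned clockwise seen from above; hard stop at 1.2. A spring turns it back to 0 when it is let go (about 0.02 Nm at rest, 0.1 Nm at the stop); give the 60 mm long grip room to swing back between the opened fingers.
- jug: Bystander, loose: clear plastic measuring jug, 110 mm across, 170 mm tall, with a handle, standing left of the mill. Origin: centre of its underside.
- bottle: Bystander, loose: white plastic wide-neck bottle, 80 mm across, 130 mm tall, standing right of the mill. Origin: centre of its underside.

How it is judged (in metres and radians):
On the way, in this order (a step that is already met when the one before it is completed fails the run):
1. the lid is shut (within 0.03 rad) while the latch bar is still open (value of joint lid below 0.03 rad and value of joint latch above 0.5 rad), for 0.2 s.
2. the latch bar is home in its keeper (within 0.05 rad) over the shut lid (value of joint latch below 0.05 rad and value of joint lid below 0.03 rad), for 0.2 s.
3. the start knob is held at its stop (beyond 1.12 of 1.2 rad) with lid and latch closed (all of step 2 and value of joint knob above 1.12 rad), for 0.2 s.
At the end, for the whole second after the job is handed in: The lid is shut (within 0.03 rad), the latch bar is home in its keeper (within 0.05 rad), and the knob has sprung back to rest (within 0.08 rad) (all of step 2 and value of joint knob below 0.08 rad); the robot touches nothing.
It fails at once if the jug is moved more than 20 mm or tipped (distance of jug from where it was at the start of the episode above 0.02 m or angle between jug's own z axis and vertical above 0.3 rad).
It fails at once if the bottle is moved more than 20 mm or tipped (distance of bottle from where it was at the start of the episode above 0.02 m or angle between bottle's own z axis and vertical above 0.3 rad).
It also fails if it takes over 72 s, if anything falls off the work surface, if the arm or the gripper's body presses on something with over 40 N, if the wrist force passes 120 N, or if a joint passes its speed limit or range.

## Working session

There is one attempt and no reset: what is moved stays moved. The work goes in short steps, Python scripts to look and compute and a shell command to move; the robot and the scene stay as the last step left them, time stands still between calls to the robot, and variables do not carry over. Pictures are saved under pics/ and viewed, at most 10 in all, crops included, and the job is handed in when it is done.

```bash
mkdir -p pics; python3 - <<'E'
from rig import r
import cv2,numpy as np
for n in("scene","top"):
    f=r.grab_frame(n); np.savez(f"{n}0.npz",**f); cv2.imwrite(f"pics/{n}0.png",f["img"][:,:,::-1])
    print(n,f["K"].round(1).tolist(),f["world_from_camera"].round(3).tolist())
print(r.sense(), r.grip_point_offset)
E
```

```text
scene [[408.8, 0.0, 281.7], [0.0, 408.8, 204.5], [0.0, 0.0, 1.0]] [[0.782, -0.459, 0.423, 1024.813], [0.624, 0.575, -0.529, -512.507], [-0.001, 0.677, 0.736, 853.468], [0.0, 0.0, 0.0, 1.0]]
top [[434.7, 0.0, 280.2], [0.0, 434.7, 211.7], [0.0, 0.0, 1.0]] [[0.016, 0.992, -0.123, 461.953], [-1.0, 0.015, -0.006, 12.315], [-0.004, 0.124, 0.992, 1099.26], [0.0, 0.0, 0.0, 1.0]]
{'clock': 0.1, 'qpos': array([ 1.17859923e+00,  3.53573574e-01,  1.63402939e+00,  7.33035580e-06,
        1.15516433e+00, -2.41788019e-03]), 'qvel': array([ 9.01858706e-04, -1.34700646e-03, -3.92162106e-03,  2.81227696e-04,
       -7.80853156e-05, -3.13069495e-04]), 'joint_efforts': array([-1.08385135e-03, -6.06350470e+01, -3.42818356e+01, -4.97479084e-05,
        4.11950285e-03,  6.56025327e-05]), 'eef_pos': array([237.34668382, 577.75059141, 230.65305476]), 'tcp_rot': array([-3.14041803e+00, -9.54290938e-06,  2.75181046e+00]), 'contact_force': array([ 0.07711236,  0.54087755, -0.35739631]), 'wrist_torque': array([-0.01362702,  0.00163989, -0.04143718]), 'grasp_force': 0.0, 'opening': 1.0001375722048005} 18.700000000000003
```

View pics/scene0.png

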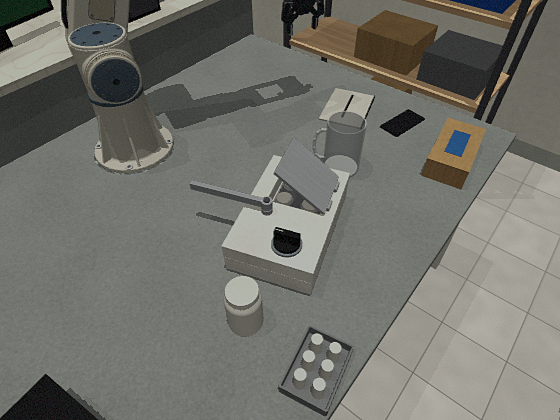

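View pics/top0.png

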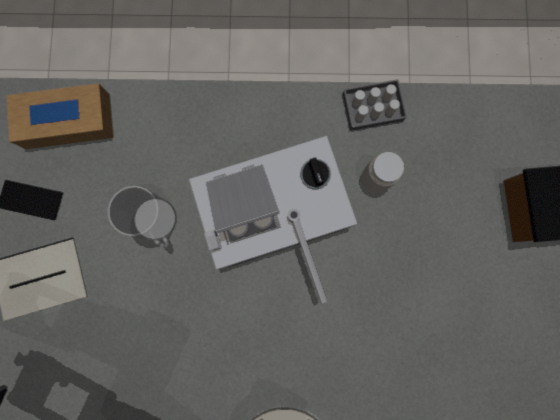

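The top view shows the mill's deck with corners near (191,180), (328,138), (357,225) and (217,268). The lid is open around (243,197), the pivot is at (294,215) with the bar tip at (322,300), and the knob is at (315,174). The jug is at (155,218) and the bottle at (386,168).

```bash
cat > h.py <<'E'
import numpy as np,cv2
def cloud(f):
    d=f["range_z"]; v,u=np.mgrid[:420,:560]; K=f["K"]
    P=np.stack([(u-K[0,2])/K[0,0]*d,-(v-K[1,2])/K[1,1]*d,-d,np.ones_like(d)],-1)@f["world_from_camera"].T
    P[d<=0]=np.nan; return P[...,:3]
E
python3 - <<'E'
import numpy as np,cv2
from h import *
for n in("top","scene"):
    f=np.load(n+"0.npz");P=cloud(f);Z=P[...,2]
    roi=np.zeros(Z.shape,bool)
    if n=="top": roi[125:310,180:365]=1
    else: roi[140:300,185:352]=1
    print(n,"bench z",np.nanmedian(Z[300:400,380:480]) )
    m=roi&(abs(Z-100)<6)
    q=P[m][:,:2].astype(np.float32)
    print("deck",m.sum(),np.median(P[m][:,2]));(c,s,a)=cv2.minAreaRect(q);print(c,s,a,cv2.boxPoints((c,s,a)).round().tolist())
    m8=roi&(Z>90)
    if n=="top":
        (c,s,a)=cv2.minAreaRect(P[m&(Z>92)][:,:2].astype(np.float32))
        yaw=0.297
    # frame
    for k in (0,):
        a0=np.radians(a); 
        yaw=min([a0+i*np.pi/2 for i in range(-3,3)],key=lambda t:abs(t-.297))
    R=np.array([[np.cos(yaw),-np.sin(yaw)],[np.sin(yaw),np.cos(yaw)]])
    print("origin",c,"yaw",yaw)
    L=(P[...,:2]-np.array(c))@R
    inb=roi
    X,Y=L[...,0],L[...,1]
    lid=inb&(Z>118)&(Y>10)&(Y<120)&(X>-80)&(X<80)
    p=np.polyfit(X[lid],Z[lid],1);print("lid",lid.sum(),p,np.arctan(-p[0]),X[lid].min(),Z[lid].max())
    kb=inb&(Z>140)&(Y<-70);print("knob top",kb.sum(),X[kb].mean(),Y[kb].mean(), X[kb].min(),X[kb].max(),Y[kb].min(),Y[kb].max())
    lb=inb&(abs(Z-139)<8)&(X<-75)&(Y<-5);print("latch",lb.sum())
    if lb.sum()>10:
        print(cv2.minAreaRect(np.c_[X[lb],Y[lb]].astype(np.float32)));print("angle",np.arctan2(-(X[lb].mean()+50),Y[lb].mean()+35))
    for nm,b in(("jug",(150,175,Y>150)),("bottle",(100,140,Y<-175))):
        full=(Z>b[0])&(Z<b[1])&b[2]&(abs(X)<250)&(abs(Y)<330)
        print(nm,full.sum(),L[full].mean(0),L[full].min(0),L[full].max(0))
E
```

```text
top bench z -1.5881100019028054
deck 8311 98.31818136030438
(612.103759765625, 37.37919616699219) (220.5417022705078, 340.2887268066406) 18.7349853515625 [[453.0, 163.0], [562.0, -159.0], [771.0, -88.0], [662.0, 234.0]]
origin (612.103759765625, 37.37919616699219) yaw 0.326987179697673
lid 2483 [ -0.73637004 176.68067085] 0.6347207160002029 -44.64955610281077 209.72866834406602
knob top 185 29.704265803136362 -114.73265656580098 0.22571305835693006 59.407903976405386 -122.89460831952925 -106.70538943467615
latch 532
((-164.72799682617188, -37.26637268066406), (178.36968994140625, 14.334007263183594), 1.1388099193572998)
angle 1.587958041559787
jug 384 [ 62.95172453 278.25615279] [  7.20888423 240.10936053] [116.52863807 329.89767502]
bottle 880 [ -12.29098838 -271.0100644 ] [ -48.66187994 -309.64779354] [  25.64230691 -237.26741039]
scene bench z -749.4696129730567
deck 5663 100.13754643505365
(614.7145385742188, 29.762847900390625) (221.54489135742188, 571.2996215820312) 18.81450080871582 [[418.0, 264.0], [602.0, -276.0], [812.0, -205.0], [627.0, 336.0]]
origin (614.7145385742188, 29.762847900390625) yaw 0.3283749862312269
lid 1825 [ -0.74597654 179.30872214] 0.6409211206529857 -43.98989080331934 209.96945961419158
knob top 178 30.640628584735296 -108.15134115682761 0.7641330974838451 60.13746975233335 -116.34417205079218 -98.07464315255753
latch 417
((-163.8746795654297, -28.504924774169922), (177.3416748046875, 18.093250274658203), 0.9760221838951111)
angle 1.5318251052236358
jug 330 [ 66.96606716 271.0410176 ] [  9.14383414 245.30207782] [118.46271532 329.33706028]
bottle 1150 [  -6.10544149 -274.67495621] [ -47.08285337 -306.18477295] [  28.23305836 -233.73296749]
```

```bash
python3 -m creep '0 0 -5.1 -0.048 -0.033 -0.01 255; 0 0 -10.2 -0.097 -0.066 -0.02 255; 0 0 -15.4 -0.145 -0.1 -0.02 255; 0 0 -20.5 -0.193 -0.133 -0.02 255; 0 0 -25.7 -0.241 -0.166 -0.02 255; 0 0 -30.8 -0.29 -0.199 -0.02 255; 0 0 -36 -0.338 -0.232 -0.02 255; 0 0 -41.07 -0.386 -0.266 -0.02 255'
cat >> h.py <<'E'
O=np.array([612.1,37.4]);Yw=.327
Rm=np.array([[np.cos(Yw),-np.sin(Yw)],[np.sin(Yw),np.cos(Yw)]])
def where():
    from rig import r
    s=r.sense();p=s["eef_pos"]
    print("mill",((p[:2]-O)@Rm).round(1),p[2].round(1),"rot",s["tcp_rot"].round(3),"F",(s["contact_force"][:2]@Rm).round(1),s["contact_force"][2].round(1),"j6",s["qpos"][5].round(2),"t",round(s["clock"],2))
E
python3 -c "from h import *; where()"
```

```text
clock: 1.1
eef_pos: [494.2, 183.6, 251.2]
tcp_rot: [3.142, 0.0, -2.812]
contact_force: [0.3, 0.5, 0.4]
opening: -0.001
grasp_force: 0.0
mill [-64.7 176.4] 251.2 rot [ 3.142  0.    -2.812] F [0.5 0.3] 0.4 j6 -1.55 t 1.1
```

```bash
python3 -m creep '0 0 0 -0.015 -0.055 0 255; 0 0 0 -0.03 -0.111 0 255; 0 0 0 -0.03 -0.111 0.025 255; 0 0 0 -0.03 -0.111 0.045 255; 0 0 0 -0.03 -0.111 0.06 255; 0 0 0 -0.03 -0.111 0.075 255; 0 0 0 -0.03 -0.111 0.09 255; 0 0 0 -0.03 -0.111 0.1 255'; python3 -c "from h import *; where()"
python3 -m creep '0 0 0 0 0 0.012 255; 0 0 0 0 0 0.022 255; 0 0 0 0 0 0.032 255; 0 0 0 0 0 0.037 255; 0 0 0 0 0 0.040 255; 0 0 0 0 0 0.040 255';python3 -c "from h import *; where()"
```

```text
clock: 2.1
eef_pos: [557.2, 90.0, 150.3]
tcp_rot: [3.142, -0.001, -2.814]
contact_force: [-1.3, -0.1, 2.2]
opening: -0.002
grasp_force: 0.8
mill [-35.1  67.5] 150.3 rot [ 3.142e+00 -1.000e-03 -2.814e+00] F [-1.3  0.3] 2.2 j6 -1.74 t 2.1
clock: 2.85
eef_pos: [557.8, 90.0, 111.3]
tcp_rot: [-3.142, 0.0, -2.815]
contact_force: [0.2, -0.3, 0.5]
opening: 0.0
grasp_force: 0.0
mill [-34.6  67.2] 111.3 rot [-3.142  0.    -2.815] F [ 0.1 -0.4] 0.5 j6 -1.74 t 2.85
```

```bash
python3 -m creep '0 0 0 0 0 0.002 255; 0 0 0 0 0 0.004 255; 0 0 0 0 0 0.004 255'; python3 -c "from h import *; where()"
```

```text
clock: 3.22
eef_pos: [558.0, 90.0, 110.8]
tcp_rot: [-3.141, 0.001, -2.815]
contact_force: [-12.6, -2.4, 37.7]
opening: 0.0
grasp_force: 18.6
mill [-34.3  67.2] 110.8 rot [-3.141e+00  1.000e-03 -2.815e+00] F [-12.7   1.7] 37.7 j6 -1.74 t 3.23
```

```bash
python3 -m creep '0 0 0 0 0 -0.03 255; 0 0 0 0 0 -0.07 255; 0 0 0 0.036 -0.035 -0.07 255; 0 0 0 0.072 -0.071 -0.07 255; 0 0 0 0.108 -0.107 -0.07 255; 0 0 0 0.136 -0.142 -0.07 255; 0 0 0 0.136 -0.142 -0.04 255; 0 0 0 0.136 -0.142 -0.016 255'; python3 -c "
from h import *; where()
from rig import r
f=r.grab_frame('top');P=cloud(f);cv2.imwrite('pics/t1.png',f['img'][110:320,160:440,::-1].repeat(2,0).repeat(2,1))
L=(P[...,:2]-O)@Rm;m=(abs(L[...,0]+20)<40)&(abs(L[...,1]-65)<50);print(np.polyfit(L[m][:,0],P[m][:,2],1),np.median(P[m][:,2]))"
```

```text
clock: 4.22
eef_pos: [474.5, -89.0, 123.0]
tcp_rot: [-3.141, 0.001, -2.816]
contact_force: [-0.0, -0.4, -1.2]
opening: 0.0
grasp_force: 0.0
mill [-170.9  -75.5] 123.0 rot [-3.141e+00  1.000e-03 -2.816e+00] F [-0.2 -0.3] -1.2 j6 -2.08 t 4.22
[8.30654833e-04 1.09344014e+02] 109.3765599058429
```

View pics/t1.png

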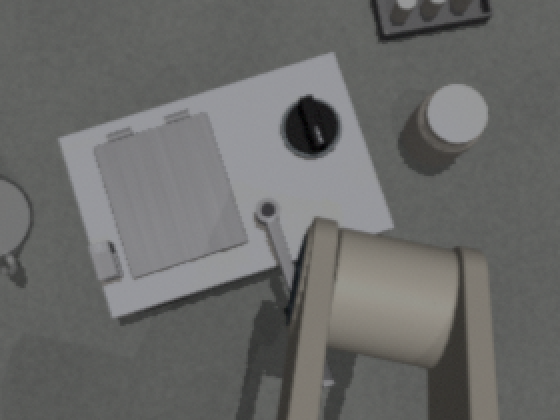

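The lid is flat: its slope is about 0, and it covers crop pixels (95,145) to (245,240). The bar still points out to the front from the pivot at (267,210).

```bash
python3 -m creep '0 0 0 -0.001 0.0195 0 255; 0 0 0 0.001 0.04 0 255; 0 0 0 -0.002 0.064 0 255; 0 0 0 -0.009 0.088 0 255; 0 0 0 -0.02 0.109 0 255; 0 0 0 -0.036 0.128 0 255; 0 0 0 -0.055 0.143 0 255; 0 0 0 -0.0765 0.154 0 255'; python3 -c "from h import *; where()"
python3 -m creep '0 0 0 -0.01 0.004 0 255; 0 0 0 -0.02 0.006 0 255; 0 0 0 -0.026 0.007 0 255; 0 0 0 -0.03 0.007 0 255; 0 0 0 -0.03 0.007 0 255'; python3 -c "from h import *; where()"
```

```text
clock: 5.28
eef_pos: [496.8, 84.3, 124.3]
tcp_rot: [-3.141, 0.001, -2.813]
contact_force: [0.2, -0.8, 0.1]
opening: -0.002
grasp_force: 0.6
mill [-94.1  81.4] 124.3 rot [-3.141e+00  1.000e-03 -2.813e+00] F [-0.1 -0.8] 0.1 j6 -1.73 t 5.28
clock: 5.9
eef_pos: [519.5, 97.2, 122.6]
tcp_rot: [3.141, -0.009, -2.815]
contact_force: [-14.8, -3.7, 10.3]
opening: 0.003
grasp_force: 7.0
mill [-68.5  86.4] 122.6 rot [ 3.141 -0.009 -2.815] F [-15.2   1.2] 10.3 j6 -1.71 t 5.9
```

```bash
python3 -m creep '0 0 0 0.02 0 0 255; 0 0 0 0.025 0 -0.05 255; 0 0 0 0.02 0 -0.1 255; 0 0 0 -0.01 -0.05 -0.1 0; 0 0 0 -0.04 -0.1 -0.1 0; 0 0 0 -0.07 -0.15 -0.1 0; 0 0 0 -0.0945 -0.2 -0.1 0; 0 0 0 -0.0945 -0.2 -0.1 0'; python3 -c "
from h import *; where()
from rig import r
f=r.grab_frame('top');P=cloud(f);np.savez('t2.npz',**f);cv2.imwrite('pics/t2.png',f['img'][110:320,160:440,::-1].repeat(2,0).repeat(2,1))
L=(P[...,:2]-O)@Rm;Z=P[...,2];m=(abs(Z-137.5)<6)&(L[...,1]>10)&(L[...,1]<135)&(abs(L[...,0]+55)<50)
print(m.sum(),np.polyfit(L[m][:,1],L[m][:,0],1),L[m].mean(0))"
```

```text
clock: 6.9
eef_pos: [679.2, -64.0, 222.6]
tcp_rot: [-3.141, 0.001, -2.818]
contact_force: [-0.3, 1.1, 0.1]
opening: 0.997
grasp_force: 0.0
mill [  31.  -117.6] 222.6 rot [-3.141e+00  1.000e-03 -2.818e+00] F [0.1 1.2] 0.1 j6 -1.99 t 6.9
361 [ 1.52968906e-03 -5.06721963e+01] [-50.56131687  72.48495726]
```

View pics/t2.png

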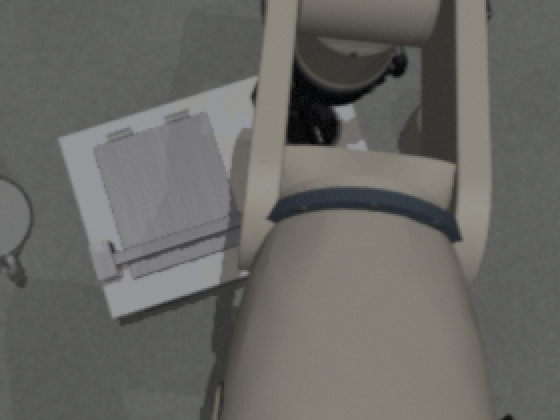

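The bar lies across the lid into the keeper, from (240,225) to (105,260) in the crop, at a measured angle of about 0.002 rad. Next is the knob.

```bash
python3 -m creep '0 0 0 0.001 0.003 0.04 0; 0 0 0 0.001 0.003 0.075 0; 0 0 0 0.001 0.003 0.095 0; 0 0 0 0.001 0.003 0.104 0; 0 0 0 0.001 0.003 0.104 150; 0 0 0 0.001 0.003 0.104 255; 0 0 0 0.001 0.003 0.104 255; 0 0 0 0.001 0.003 0.104 255' 50; python3 -c "from h import *; where()"
```

```text
clock: 7.95
eef_pos: [677.1, -61.7, 120.8]
tcp_rot: [-3.134, 0.002, -2.813]
contact_force: [-0.9, -5.9, 1.8]
opening: 0.175
grasp_force: 51.2
mill [  29.7 -114.8] 120.8 rot [-3.134e+00  2.000e-03 -2.813e+00] F [-2.7 -5.3] 1.8 j6 -1.99 t 7.95
```

```bash
python3 -m creep '0 0 8 0 0 0 255; 0 0 17 0 0 0 255; 0 0 26 0 0 0 255; 0 0 35 0 0 0 255; 0 0 44 0 0 0 255; 0 0 53 0 0 0 255; 0 0 60 0 0 0 255; 0 0 65 0 0 0 255'; python3 -c "from h import *; where()"
python3 -m creep '0 0 3 0 0 0 255; 0 0 5 0 0 0 255; 0 0 6 0 0 0 255; 0 0 6 0 0 0 255; 0 0 6 0 0 0 255'; python3 -c "
from h import *; where()
from rig import r
print(r.sense()['wrist_torque'],r.sense()['opening'])
f=r.grab_frame('scene');cv2.imwrite('pics/s2.png',f['img'][120:330,170:450,::-1].repeat(2,0).repeat(2,1))"
```

```text
clock: 8.95
eef_pos: [677.2, -62.0, 120.8]
tcp_rot: [-3.141, 0.007, 2.331]
contact_force: [2.8, -16.2, 0.8]
opening: 0.177
grasp_force: 51.3
mill [  29.7 -115.1] 120.8 rot [-3.141  0.007  2.331] F [ -2.5 -16.3] 0.8 j6 -0.85 t 8.95
clock: 9.57
eef_pos: [677.2, -62.1, 120.8]
tcp_rot: [-3.142, 0.007, 2.231]
contact_force: [1.9, -17.0, 1.1]
opening: 0.174
grasp_force: 52.0
mill [  29.7 -115.1] 120.8 rot [-3.142  0.007  2.231] F [ -3.7 -16.7] 1.1 j6 -0.75 t 9.57
[-2.68822617 -0.5146385   0.69341156] 0.17433351222651172
```

View pics/s2.png

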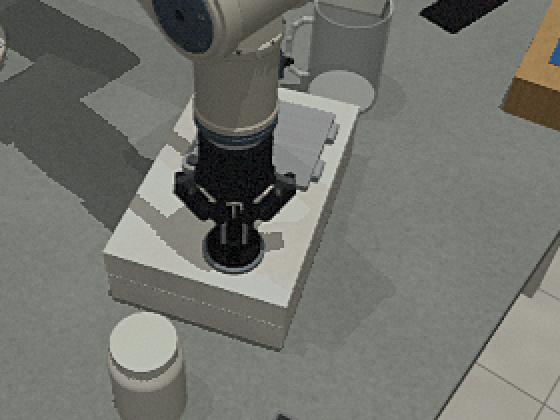

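The gripper has turned 1.24 rad and the wrist torque is about 0.7 Nm, well above the spring, so the knob is at its stop. I'll hold it briefly, release it, wait, and lift.

```bash
python3 -m creep '0 0 0 0 0 0 255; 0 0 0 0 0 0 255; 0 0 0 0 0 0 255; 0 0 0 0 0 0 0; 0 0 0 0 0 0 0; 0 0 0 0 0 0 0; 0 0 0 0 0 0 0; 0 0 0 0 0 0 0'; python3 -c "from h import *; where()"
python3 -m creep '0 0 0 0 0 0 0; 0 0 0 0 0 -0.01 0; 0 0 0 0 0 -0.04 0; 0 0 0 0 0 -0.08 0; 0 0 0 0 0 -0.12 0; 0 0 0 0 0 -0.16 0'
python3 -c "
from h import *; where()
from rig import r
f=r.grab_frame('scene');cv2.imwrite('pics/s3.png',f['img'][120:330,170:450,::-1].repeat(2,0).repeat(2,1))"
```

```text
clock: 10.62
eef_pos: [675.2, -57.7, 119.2]
tcp_rot: [-3.142, -0.0, 2.23]
contact_force: [-0.1, -0.3, -0.1]
opening: 1.002
grasp_force: 0.0
mill [  29.2 -110.4] 119.2 rot [-3.142 -0.     2.23 ] F [-0.2 -0.2] -0.1 j6 -0.75 t 10.62
clock: 11.38
eef_pos: [675.3, -58.1, 281.5]
tcp_rot: [3.141, 0.001, 2.229]
contact_force: [-0.2, -0.2, -0.5]
opening: 1.001
grasp_force: 0.0
mill [  29.2 -110.7] 281.5 rot [3.141e+00 1.000e-03 2.229e+00] F [-0.3 -0.1] -0.5 j6 -0.75 t 11.38
```

View pics/s3.png

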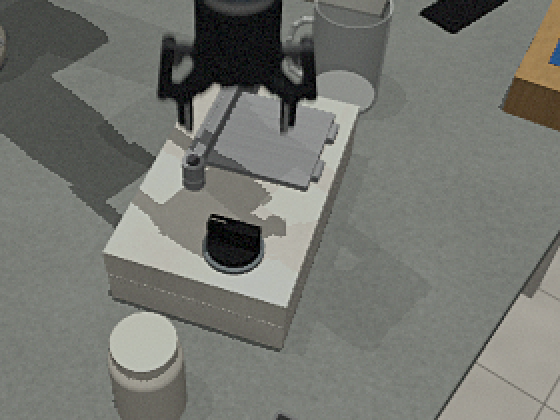

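The gripper is clear of the mill. The knob grip at (235,235) is back along the mill's x axis, and the bar and lid are shut. I'll check the numbers, then sign off.

```bash
python3 -c "
from h import *
from rig import r
f=r.grab_frame('scene');P=cloud(f);L=(P[...,:2]-O)@Rm;Z=P[...,2]
k=(abs(Z-145)<5)&(np.hypot(L[...,0]-30,L[...,1]+110)<45)
print(k.sum(),cv2.minAreaRect(L[k].astype(np.float32)))
b=(abs(Z-139)<5)&(L[...,1]>-20)&(L[...,1]<130)&(abs(L[...,0]+50)<40);print(b.sum(),np.polyfit(L[b][:,1],L[b][:,0],1) if b.sum()>9 else '')
ok=k.sum()>30
a=cv2.minAreaRect(L[k].astype(np.float32))[2]; 
if min(a,90-a)<5: print(r.sign_off())
"
```

```text
180 ((30.931612014770508, -115.45862579345703), (18.152616500854492, 59.11167526245117), 89.05169677734375)
228 [ 5.94694988e-03 -4.86056411e+01]
the job is handed in; nothing more can be done
None
```

The job is handed in. The lid is shut, the latch bar is home in its keeper (about 0.006 rad), and the knob was turned to its stop, held and has sprung back. I kept the arm well away from the jug and bottle, and both were standing in the last picture; I didn't measure them again. The judge's verdict isn't shown to me.

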